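Find and wedge the rocking corner of a machine plate

ROBOT

A 7-joint arm with a two-finger parallel gripper is mounted at the origin on a cart in front of the work surface, level with it; the furniture and walls round the work are solid. World frame = base frame: x ahead of the robot, y to its left, z up, the work surface at z = 0. Lengths are in m, angles in rad, forces in N, time in s.
With the tool pointing down it reaches from about 0.425 to 0.925 m from the base axis. Payload 6.8 kg.
Tool frame: the origin (TCP) lies at the very end of the fingers, on their centre line; the grasp point (between the pads) lies 19 mm behind it; z points along the fingers, y is the line along which they close (so a half turn about z gives the same grasp; the last joint's range is limited). The gripper opens to 85 mm and grips with 20 to 120 N. Pads are 22 mm wide; open, the fingers measure 114 mm over their backs; the gripper's body (76 mm by 85 mm) begins 54 mm behind the grasp point. The pads swing forward as they close: fully open they stand 13 mm farther back than shut.
Start: joints at [-1.222, 0.477, 0.022, 1.555, -0.011, 1.109, -0.083], TCP at [0.298, 0.606, 0.231] pointing down, gripper open.
Joint ranges: [-2.96, 2.96], [-0.34, 2.1], [-1.41, 1.46], [0.24, 2.44], [-1.37, 4.51], [0.17, 1.92], [-2.96, 2.96]. Speed limits (rad/s): [2.39, 2.39, 3.14, 3.14, 3.14, 3.14, 3.14].

INTERFACE

Orientations are given as a unit quaternion [w, x, y, z].
In Python, from station import bot gives the robot as it stands.
- The arm moves only by the tool jog_arm, never from a script. Its argument "motion" is a list of rows, each a list of 7 numbers: the turn, a rotation vector about the tool's x, y, z in rad, then the shift along the tool's x, y, z in mm, then the finger opening in mm, from 0 to 85.4. A call has 1 to 10 rows; each row is the pose to reach, as a shift and turn from the pose commanded when the call began, along the tool's axes at that moment; what a row does not reach only later rows make up. A row lasts 1/8 s, in which the tool goes at most 62.5 mm and 10.7 degrees, less where a joint would pass 70% of its speed; a pose out of reach is approached as far as the arm can. A call with a gripper value outside its range is refused whole. The fingers move at their own pace and stop on an object; "grip_force" is the grip in N (left out, the last holds). Time passes only in rows, so rows that repeat a pose let the fingers close. It gives the time, the measured TCP pose, the force, the opening and the grip force at its end, in the units of the state.
- bot.get_obs(): the state, without advancing time (a new reading comes with each control period).
- bot.read_camera(name): name is "scene" or "top" or "wrist"; returns a dict with "pixels" (480x640x3 uint8, red, green, blue), "camera_matrix" (3x3 intrinsics, pixels), "T" (4x4, takes a point from camera to world coordinates); the wrist camera has in their place "tool_from_camera" (4x4, takes a point from camera to tool coordinates, whose origin is the TCP and whose axes are the flange's). Camera axes: x right, y down, z forward; pixel columns grow to the right and rows downward; lengths in m; the calibration is good to about 2 mm. A picture is of the moment at which its call begins: read the wrist's pose just before it. There is no depth.
- bot.hand_in(): hands the job in; it is judged then, once.
Trained networks look in a picture, given as the dict that the camera call returned (one of the last four; its "shot" number tells which), for a name from the list of things; names that differ only in an ending like _2 or _b are one class to them, and where a whole thing is asked for, a point or a joint stands for the part that bears it (a point fixed in the world has none). Each returns a list of dicts, best first, with "score" (0 to 1); they miss things now and then, are a little off and sometimes report something else, mostly with a low value. They report only what shows in the picture. A call takes as long as a camera call.
- bot.spot_in(thing, picture): "xy" ([column, row] in pixels, amid what is visible of it).
- bot.tip_of(thing, picture): "xy" ([column, row] in pixels: a listed point, or the origin of a listed thing).
The state is a dict: "t": time; "q": joint angles; "joint_vel": joint speeds; "joint_torque": joint torques, N m; "eef_pos": TCP position; "tool_rot": TCP orientation; "contact_force": force on the tool from outside, world axes, zero at the start; "torque": the same for the moment, N m; "gripper_width": opening from 0.0 (shut) to 1.0 (fully open); "grasp_force": force on a finger pad.
Only numpy, scipy, OpenCV 4.12 (cv2) and the standard library are available. Lean on these libraries where they do the work, as an engineer would, in place of code of your own. Each camera call takes 0.05 s, during which the arm holds its last target. There are 200 camera calls.

TASK

The flat plate on the steel bed rocks, because one of its four hidden rests is too low. Press its corners in turn, gently, with the closed fingertips to find the one that gives; then stand the taper wedge on the bed and slide it under that corner until it is just snug and the plate is level, and let go of it. Last, press on that corner once more, gently, to prove that it no longer gives, and leave the wedge in place and the things around undisturbed.

Things in the scene. Friction and masses are not known exactly. Their poses are not given: they have to be found in the camera images.
- bed: fixed dark steel slab 200 x 300 x 15 mm, top at z = 15 mm; origin at the centre of its underside, x, y along the 200, 300 mm sides. On it, under the plate: four round rests (24 mm across) below the corner marks, three 14 mm high, one 10 mm (which one changes), and a sprung cup (3 N) that keeps the plate level. Four stops, 20 mm high, at the middles of the plate's sides (2 mm play)
- plate: bare metal plate 160 x 120 x 10 mm, about 1.4 kg, loose on the rests, underside 14 mm above the bed's top; origin at the centre of its underside, x along the 160 mm side (away from the robot), y along the 120 mm side (left). Over a full rest it stays put; over the low rest it yields at 1 to 2 N, sinks 4 mm (tilt 0.05) and springs back level on release. Its long edges: y = -60, +60 mm
- corner_near_left (a point): point on the plate's top face at the round mark of its near left corner, over a rest, 18 mm in from both edges (plate frame x = -62, y = +42 mm); press here
- corner_near_right (a point): point on the plate's top face at the round mark of its near right corner, over a rest, 18 mm in from both edges (plate frame x = -62, y = -42 mm); press here
- corner_far_right (a point): point on the plate's top face at the round mark of its far right corner, over a rest, 18 mm in from both edges (plate frame x = +62, y = -42 mm); press here
- corner_far_left (a point): point on the plate's top face at the round mark of its far left corner, over a rest, 18 mm in from both edges (plate frame x = +62, y = +42 mm); press here
- wedge: steel taper wedge with an upright black grip, 90 g; origin at the centre of its foot's underside, z up, blade along +x. Foot 28 (x) x 24 (y) mm, 16 mm high; on it the grip, 26 (x) x 14 (y) mm, up to z = 46 mm: pinch it across y from above. Blade 24 mm wide, from x = 14 (6 mm thick) to its tip at x = 62 mm (2 mm thick), underside flat at z = 10 mm, level with the low rest
- wedge_tip (a point): middle of the blade tip's lower edge, wedge frame x = 62, z = 10 mm. With the foot standing on the bed, the blade goes in over the low rest and gets snug with the tip about 24 to 30 mm inside the plate's edge, where the push rises by some 5 N; farther in it lifts the plate. At a full rest the tip strikes the rest's side 6 mm inside the edge
- loupe: black eye loupe, 37 mm across, 36 mm high, a bystander; origin at the centre of its underside
- spool: white spool of wire lying flat, 50 mm across, 30 mm high, a bystander; origin at the centre of its underside

How it is judged:
On the way, in this order (a step that is already met when the one before it is completed fails the run):
1. the corner over the low rest is pressed down by the fingers, so that the plate rocks (angle between plate's own z axis and vertical above 0.03 rad and contact force between the fingers and plate above 0.5 N), for 0.05 s.
2. the wedge sits snug under that corner, released, with the plate level ((horizontal distance between wedge_tip and corner_near_left below 0.022 m or horizontal distance between wedge_tip and corner_near_right below 0.022 m or horizontal distance between wedge_tip and corner_far_right below 0.022 m or horizontal distance between wedge_tip and corner_far_left below 0.022 m) and angle between plate's own z axis and vertical below 0.012 rad and contact force between wedge and plate above 0.5 N and angle between wedge's own z axis and vertical below 0.06 rad and contact force between the fingers and wedge below 0.05 N), for 0.2 s.
3. the wedged corner is pressed again with at least 2 N and no longer gives (angle between plate's own z axis and vertical below 0.012 rad and contact force between the fingers and wedge below 0.05 N and contact force between the fingers and plate above 2 N and ((horizontal distance between wedge_tip and corner_near_left below 0.022 m and horizontal distance between the grasp point and corner_near_left below 0.025 m) or (horizontal distance between wedge_tip and corner_near_right below 0.022 m and horizontal distance between the grasp point and corner_near_right below 0.025 m) or (horizontal distance between wedge_tip and corner_far_right below 0.022 m and horizontal distance between the grasp point and corner_far_right below 0.025 m) or (horizontal distance between wedge_tip and corner_far_left below 0.022 m and horizontal distance between the grasp point and corner_far_left below 0.025 m))), for 0.05 s.
At the end, for the whole second after the job is handed in: the wedge stands upright on the bed (tilt under 0.06), released and at rest, its blade touching the plate's underside with more than 0.5 N and its tip within 22 mm (horizontally) of a corner mark; the plate is level within 0.012 rad (all of step 2 and linear speed of each of plate, wedge below 0.01 m/s).
It fails at once if the fingers or the arm press on the plate with more than 40 N (contact force between any of the arm, the fingers and plate above 40 N).
It fails at once if the wedge is driven under the plate with more than 40 N (contact force between wedge and plate above 40 N and contact force between the fingers and wedge above 0.5 N).
It fails at once if the plate is levered up or tipped by more than 0.1 rad (angle between plate's own z axis and vertical above 0.1 rad).
It fails at once if the loupe or the spool is moved by more than 25 mm (distance of any of loupe, spool from where it was at the start of the episode above 0.025 m).
It also fails if it takes over 72 s, if anything falls off the work surface, if the arm or the gripper's body presses on something with over 40 N, if the wrist force passes 120 N, or if a joint passes its speed limit or range.

## Working session

There is one attempt and no reset: what is moved stays moved. The work goes in short steps, Python scripts to look and compute and a tool call to move; the robot and the scene stay as the last step left them, time stands still between calls to the robot, and variables do not carry over. Pictures are saved under pics/ and viewed, at most 10 in all, crops included, and the job is handed in when it is done.

Besides the shell and the picture viewer there is one more tool, called by a JSON object that holds its "fn" and its "kwargs". jog_arm: Moves the arm, as the interface text tells. Its arguments: {"type":"object","properties":{"motion":{"type":"array"},"grip_force":{"type":"number"}},"required":["motion"]}

```bash
mkdir -p pics; ls; cat > h.py <<'E'
import numpy as np,cv2
from station import bot
def ray(p,xy,z):
    K=np.array(p["camera_matrix"]);T=np.array(p["T"])
    d=T[:3,:3]@np.linalg.solve(K,[xy[0],xy[1],1]);o=T[:3,3]
    return o+d*(z-o[2])/d[2]
def save(p,n): cv2.imwrite("pics/"+n,np.array(p["pixels"])[:,:,::-1])
E
python3 - <<'E'
from h import *
o=bot.get_obs();print(o["t"],o["eef_pos"],o["tool_rot"],o["contact_force"],o["gripper_width"])
Z={"bed":0.,"plate":.029,"corner_near_left":.039,"corner_near_right":.039,"corner_far_right":.039,"corner_far_left":.039,"wedge":0.,"wedge_tip":.01,"loupe":0.,"spool":0.}
for c in ["top","scene"]:
    p=bot.read_camera(c);save(p,c+"0.png");print(c,np.round(p["T"],3).tolist())
    for n,z in Z.items():
        r=bot.tip_of(n,p)
        for k in r[:2]: print(n,round(k["score"],2),np.round(k["xy"],1),np.round(ray(p,k["xy"],z),4))
E
```

```text
pics
0.0 [0.29747848 0.60527132 0.23035859] [-1.24261961e-04  2.26394245e-01  9.74035356e-01 -8.69277577e-04] [-0.55719056 -0.70016943 -0.30529298] 1.001039127526075
top [[-0.005, -0.986, 0.169, 0.387], [-1.0, 0.005, -0.005, 0.012], [0.004, -0.169, -0.986, 1.312], [0.0, 0.0, 0.0, 1.0]]
plate 0.82 [339.8 261.3] [ 0.5592 -0.0408  0.029 ]
plate 0.37 [317.4 234. ] [0.6259 0.0126 0.029 ]
corner_near_left 0.89 [327.4 289. ] [ 0.4921 -0.0104  0.039 ]
corner_near_right 0.72 [357.1 281.3] [ 0.51   -0.0807  0.039 ]
corner_far_right 0.67 [361.3 278.6] [ 0.5163 -0.0908  0.039 ]
corner_far_right 0.56 [350.4 229.4] [ 0.6349 -0.0668  0.039 ]
corner_far_left 0.3 [472.9 301.1] [ 0.4619 -0.3522  0.039 ]
wedge_tip 0.83 [457.2 277.8] [ 0.52   -0.3254  0.01  ]
wedge_tip 0.47 [353.1 232.6] [ 0.6326 -0.0751  0.01  ]
loupe 0.5 [467.3 214. ] [ 0.6802 -0.3608  0.    ]
spool 0.79 [183.4 236.6] [0.6264 0.3432 0.    ]
spool 0.26 [352.9 233.2] [ 0.6329 -0.0752  0.    ]
scene [[0.785, -0.335, 0.521, -0.1], [-0.619, -0.391, 0.681, -0.885], [-0.024, -0.857, -0.514, 0.731], [0.0, 0.0, 0.0, 1.0]]
bed 0.74 [328.2 257. ] [ 0.552  -0.0418  0.    ]
plate 0.82 [332.2 244.2] [ 0.5717 -0.0352  0.029 ]
corner_near_left 0.96 [303.  247.1] [ 0.4956 -0.0088  0.039 ]
corner_near_left 0.22 [357.6 240.5] [ 0.6246 -0.0769  0.039 ]
corner_near_right 0.71 [327.2 259.6] [ 0.5082 -0.0941  0.039 ]
corner_far_right 0.78 [358.2 241. ] [ 0.6241 -0.0798  0.039 ]
corner_far_left 0.86 [334.8 228.8] [0.6166 0.0087 0.039 ]
wedge 0.79 [384.6 339.9] [ 0.4509 -0.3592  0.    ]
wedge_tip 0.61 [397.3 318.6] [ 0.5103 -0.3371  0.01  ]
loupe 0.6 [457.9 295.7] [ 0.6845 -0.3642  0.    ]
spool 0.47 [271.  194.9] [0.6337 0.3651 0.    ]
```

```bash
python3 - <<'E'
from h import *
a=cv2.imread("pics/top0.png");b=cv2.imread("pics/scene0.png")
cv2.imwrite("pics/c0.png",np.hstack([cv2.resize(a[200:340,290:490],(400,280),interpolation=2),cv2.resize(b[200:360,270:470],(400,320),interpolation=2)[:280]]))
E
```

```text
(no output)
```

View pics/top0.png

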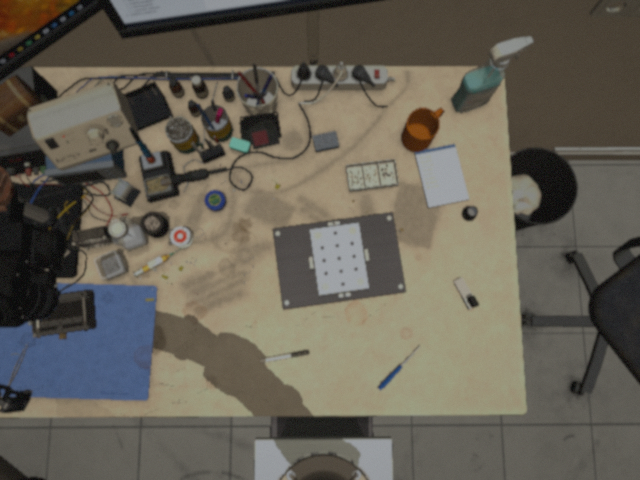

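View pics/c0.png

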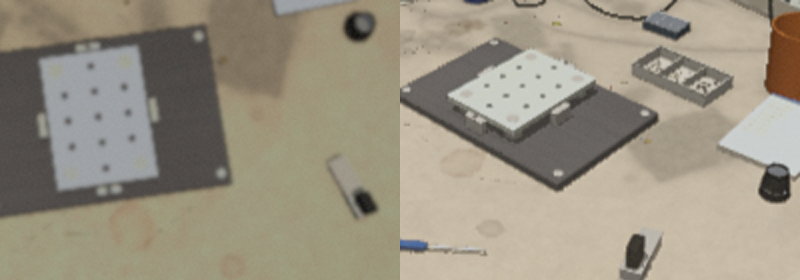

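The top view shows the plate with corners near (310,229), (359,222), (369,288), (318,295). The wedge's grip is at (473,301) and its tip at (455,278), blade pointing away and slightly left. The loupe is at (470,213) and the spool at (180,236), both clear of the work.

```bash
python3 - <<'E'
from h import *
p=bot.read_camera("top");im=np.array(p["pixels"])
h=cv2.cvtColor(im,cv2.COLOR_RGB2HSV);print(im[270,325],im[290,400-20],im[262,312],im[292,470],im[285,462],im[300,473])
m=((im.min(2)>120)&(h[:,:,1]<60)).astype(np.uint8);m[:, :295]=0;m[:,385:]=0;m[:215]=0;m[300:]=0
m=cv2.morphologyEx(m,cv2.MORPH_CLOSE,np.ones((5,5)));m=cv2.morphologyEx(m,cv2.MORPH_OPEN,np.ones((13,13)))
c=max(cv2.findContours(m,0,2)[0],key=cv2.contourArea)
P=np.array([ray(p,q[0],.039)[:2] for q in c],np.float32)
r=cv2.minAreaRect(P*1000);print(r)
s=bot.read_camera("scene")
for n in ["wedge","wedge_tip","corner_far_left","corner_far_right","corner_near_left","corner_near_right"]:
  for q in (p,s):
    for k in bot.spot_in(n,q)[:2]: print(n,"spot",round(k["score"],2),np.round(k["xy"],1),np.round(ray(q,k["xy"],.02),4))
    for k in bot.tip_of(n,q)[:2]: print(n,"tip",round(k["score"],2),np.round(k["xy"],1),np.round(ray(q,k["xy"],.039 if 'corner' in n else .01),4))
o=bot.get_obs()
from scipy.spatial.transform import Rotation as R
print(R.from_quat(o["tool_rot"],scalar_first=True).as_matrix().round(3))
E
```

```text
[151 154 158] [78 72 69] [137 139 127] [150 146 129] [159 150 138] [43 40 40]
((565.4362182617188, -38.00890350341797), (163.5822296142578, 124.85594940185547), 3.163912057876587)
wedge spot 0.8 [465.4 294.3] [ 0.4793 -0.3405  0.02  ]
wedge tip 0.66 [471.6 302.7] [ 0.4598 -0.3571  0.01  ]
wedge spot 0.77 [385.6 329.9] [ 0.458  -0.3537  0.02  ]
wedge tip 0.79 [388.5 339.4] [ 0.4506 -0.3705  0.01  ]
wedge_tip spot 0.91 [464.  294.4] [ 0.4791 -0.3371  0.02  ]
wedge_tip spot 0.78 [389.  330.4] [ 0.4624 -0.3594  0.02  ]
wedge_tip spot 0.56 [273. 196.] [0.6143 0.3201 0.02  ]
wedge_tip tip 0.89 [399.7 315.9] [ 0.5207 -0.3343  0.01  ]
corner_far_left spot 0.92 [340.9 257.6] [ 0.5694 -0.0439  0.02  ]
corner_far_left tip 0.71 [318.3 235.8] [0.6197 0.0104 0.039 ]
corner_far_left spot 0.74 [330.6 244.4] [ 0.5764 -0.0223  0.02  ]
corner_far_left tip 0.63 [333.2 226.6] [0.6207 0.0207 0.039 ]
corner_far_left tip 0.46 [303.1 243.7] [0.5053 0.0042 0.039 ]
corner_far_right spot 0.96 [337.8 259.2] [ 0.5655 -0.0364  0.02  ]
corner_far_right tip 0.73 [350.7 230.5] [ 0.6322 -0.0674  0.039 ]
corner_far_rig
[... 357 characters left out ...]
0.5688 -0.0249  0.02  ]
corner_near_left tip 0.91 [300.9 248.1] [ 0.4886 -0.0091  0.039 ]
corner_near_left tip 0.41 [325.5 261.7] [ 0.4993 -0.0985  0.039 ]
corner_near_right spot 0.82 [338.8 254.8] [ 0.5762 -0.0389  0.02  ]
corner_near_right spot 0.26 [465.7 292.5] [ 0.4836 -0.3414  0.02  ]
corner_near_right tip 0.56 [358.5 279.9] [ 0.5133 -0.0841  0.039 ]
corner_near_right tip 0.39 [340.  263.9] [ 0.5516 -0.0408  0.039 ]
corner_near_right spot 0.91 [331.6 245.2] [ 0.576  -0.0271  0.02  ]
corner_near_right tip 0.79 [326.6 258.9] [ 0.509  -0.0907  0.039 ]
corner_near_right tip 0.57 [359.6 238.4] [ 0.6355 -0.0726  0.039 ]
[[-0.897  0.441  0.   ]
 [ 0.441  0.897  0.   ]
 [-0.     0.    -1.   ]]
```

{"fn": "jog_arm", "kwargs": {"motion": [[0, 0, -0.15, -44, -44, -2, 0], [0, 0, -0.3, -88, -88, -4, 0], [0, 0, -0.45, -132, -131, -6, 0], [0, 0, -0.457, -176, -175, -8, 0], [0, 0, -0.457, -220, -218, -10, 0], [0, 0, -0.457, -264, -262, -12, 0], [0, 0, -0.457, -308, -306, -14, 0], [0, 0, -0.457, -352, -349, -16, 0], [0, 0, -0.457, -396, -393, -18, 0], [0, 0, -0.457, -440, -437, -20, 0]]}}

```text
t: 3.65
eef_pos: [0.5004, 0.0177, 0.2518]
tool_rot: [0.001, -0.0, 1.0, 0.0]
contact_force: [1.4, 0.5, 0.8]
gripper_width: 0.001
grasp_force: 0.0
```

```bash
cat >> h.py <<'E'
from scipy.spatial.transform import Rotation as R
def wrist(n=None):
    o=bot.get_obs();p=bot.read_camera("wrist");T=np.eye(4)
    T[:3,:3]=R.from_quat(o["tool_rot"],scalar_first=True).as_matrix();T[:3,3]=o["eef_pos"]
    p["T"]=T@np.array(p["tool_from_camera"])
    if n: save(p,n)
    return p
E
python3 - <<'E'
from h import *
p=wrist("w0.png");print(np.round(p["tool_from_camera"],3).tolist());print(np.round(p["T"],3).tolist(),bot.get_obs()["contact_force"])
for n in ["corner_far_left","corner_far_right","corner_near_left","corner_near_right","plate"]:
    for k in bot.tip_of(n,p)[:2]: print(n,"tip",round(k["score"],2),np.round(k["xy"],1),np.round(ray(p,k["xy"],.039),4))
E
```

```text
[[-0.0, -0.957, -0.29, 0.074], [1.0, 0.0, -0.0, -0.0], [0.0, -0.29, 0.957, -0.143], [0.0, 0.0, 0.0, 1.0]]
[[-0.0, 0.957, 0.291, 0.426], [1.0, 0.0, 0.0, 0.017], [0.0, 0.291, -0.957, 0.395], [0.0, 0.0, 0.0, 1.0]] [ 2.03729117 -7.43990858  0.84861873]
corner_far_right tip 0.73 [238.4 330.4] [ 0.6326 -0.0697  0.039 ]
corner_near_left tip 0.85 [294.9 206.5] [ 0.5005 -0.0079  0.039 ]
corner_near_right tip 0.76 [212.6 215.6] [ 0.5094 -0.0866  0.039 ]
plate tip 0.74 [264.3 268.8] [ 0.5636 -0.0396  0.039 ]
```

View pics/w0.png

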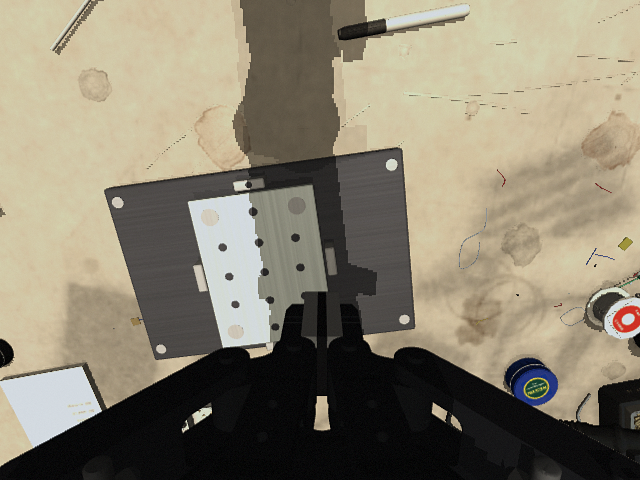

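The wrist view shows the marks NL at about (297,205), NR at (210,217) and FR at (235,331); the far-left mark is hidden by the fingers. Next I'll fit the plate's pose from these and its edges.

```bash
python3 - <<'E'
from h import *
p=wrist();o=bot.get_obs();print(o["eef_pos"],o["contact_force"])
im=cv2.cvtColor(np.array(p["pixels"]),cv2.COLOR_RGB2GRAY)
W={}
for n,(u,v) in dict(NL=(297,205),NR=(210,217),FR=(235,331)).items(): print(n,np.round(ray(p,(u,v),.039),4)); W[n]=ray(p,(u,v),.039)[:2]
print("edge corners",[ray(p,q,.039)[:2].round(4).tolist() for q in [(188,202),(312,185)]])
A=np.array([[-62,42],[-62,-42],[62,-42]])/1000;B=np.array([W["NL"],W["NR"],W["FR"]])
H=(A-A.mean(0)).T@(B-B.mean(0));th=np.arctan2(H[0,1]-H[1,0],H[0,0]+H[1,1])
c,s=np.cos(th),np.sin(th);M=np.array([[c,-s],[s,c]]);t=B.mean(0)-M@A.mean(0)
print(np.degrees(th),t,(A@M.T+t-B).round(4))
for n,q in dict(NL=(-62,42),NR=(-62,-42),FR=(62,-42),FL=(62,42)).items(): print(n,(M@(np.array(q)/1000)+t).round(4))
E
```

```text
[0.49951474 0.02122227 0.25120079] [-0.03271618 -0.59621625 -0.58873167]
NL [ 0.4979 -0.0026  0.039 ]
NR [ 0.5097 -0.0857  0.039 ]
FR [ 0.6319 -0.0697  0.039 ]
edge corners [[0.4952, -0.1053], [0.479, 0.0116]]
7.596398520936443 [ 0.5651253  -0.03608387] [[ 0.0002 -0.    ]
 [-0.0005 -0.0002]
 [ 0.0002  0.0002]]
NL [ 0.4981 -0.0026]
NR [ 0.5092 -0.0859]
FR [ 0.6321 -0.0695]
FL [0.621  0.0137]
```

{"fn": "jog_arm", "kwargs": {"motion": [[0, 0, 0, 1, -24, 50, 0], [0, 0, 0, 1, -24, 100, 0], [0, 0, 0, 1, -24, 150, 0], [0, 0, 0, 1, -24, 190, 0], [0, 0, 0, 1, -24, 206, 0], [0, 0, 0, 1, -24, 208, 0], [0, 0, 0, 1, -24, 208, 0], [0, 0, 0, 1, -24, 208, 0]]}}

```text
t: 5.0
eef_pos: [0.5, -0.0042, 0.0446]
tool_rot: [0.001, -0.0, 1.0, 0.0]
contact_force: [0.2, 0.1, 0.3]
gripper_width: 0.006
grasp_force: 0.0
```

{"fn": "jog_arm", "kwargs": {"motion": [[0, 0, 0, 0, 0, 1, 0], [0, 0, 0, 0, 0, 2, 0], [0, 0, 0, 0, 0, 3, 0], [0, 0, 0, 0, 0, 4, 0], [0, 0, 0, 0, 0, 4, 0], [0, 0, 0, 0, 0, 4, 0]]}}

```text
t: 5.75
eef_pos: [0.4988, -0.0045, 0.0392]
tool_rot: [-0.0, -0.0, 1.0, 0.0]
contact_force: [0.2, -0.2, 0.3]
gripper_width: 0.0
grasp_force: 0.0
```

{"fn": "jog_arm", "kwargs": {"motion": [[0, 0, 0, 0, 0, 0.5, 0], [0, 0, 0, 0, 0, 1, 0], [0, 0, 0, 0, 0, 1, 0]]}}

```text
t: 6.12
eef_pos: [0.4989, -0.0045, 0.039]
tool_rot: [-0.0, 0.0, 1.0, 0.0]
contact_force: [-2.8, -0.4, 10.9]
gripper_width: -0.002
grasp_force: 5.5
```

{"fn": "jog_arm", "kwargs": {"motion": [[0, 0, 0, 0, 0, 0.5, 0], [0, 0, 0, 0, 0, 1, 0], [0, 0, 0, 0, 0, 1, 0]]}}

```text
t: 6.5
eef_pos: [0.4989, -0.0045, 0.039]
tool_rot: [0.0, 0.0, 1.0, 0.0]
contact_force: [-6.9, -0.3, 23.3]
gripper_width: -0.001
grasp_force: 11.9
```

{"fn": "jog_arm", "kwargs": {"motion": [[0, 0, 0, 0, 0, -8, 0], [0, 0, 0, -5, -40, -10, 0], [0, 0, 0, -10, -82, -10, 0], [0, 0, 0, -10, -82, -10, 0], [0, 0, 0, -10, -82, -5, 0], [0, 0, 0, -10, -82, -3, 0], [0, 0, 0, -10, -82, -2, 0], [0, 0, 0, -10, -82, -1, 0], [0, 0, 0, -10, -82, -0.5, 0], [0, 0, 0, -10, -82, -0.5, 0]]}}

```text
t: 7.75
eef_pos: [0.5086, -0.0852, 0.039]
tool_rot: [-0.0, -0.001, 1.0, 0.001]
contact_force: [-5.7, 2.5, 19.6]
gripper_width: -0.004
grasp_force: 9.2
```

{"fn": "jog_arm", "kwargs": {"motion": [[0, 0, 0, 0, 0, -10, 0], [0, 0, 0, -50, 5, -10, 0], [0, 0, 0, -100, 12, -10, 0], [0, 0, 0, -123, 16, -10, 0], [0, 0, 0, -123, 16, -6, 0], [0, 0, 0, -123, 16, -3, 0], [0, 0, 0, -123, 16, -1.5, 0], [0, 0, 0, -123, 16, -0.5, 0], [0, 0, 0, -123, 16, 0, 0], [0, 0, 0, -123, 16, 0, 0]]}}

```text
t: 9.0
eef_pos: [0.6302, -0.0708, 0.0391]
tool_rot: [-0.001, 0.0, 1.0, 0.0]
contact_force: [-5.7, 0.8, 13.2]
gripper_width: -0.001
grasp_force: 6.6
```

{"fn": "jog_arm", "kwargs": {"motion": [[0, 0, 0, 0, 0, -10, 0], [0, 0, 0, 5, 42, -10, 0], [0, 0, 0, 10, 84, -10, 0], [0, 0, 0, 10, 84, -10, 0], [0, 0, 0, 10, 84, -5, 0], [0, 0, 0, 10, 84, -3, 0], [0, 0, 0, 10, 84, -1.5, 0], [0, 0, 0, 10, 84, -0.5, 0], [0, 0, 0, 10, 84, 0, 0], [0, 0, 0, 10, 84, 0, 0]]}}

```text
t: 10.25
eef_pos: [0.6221, 0.0131, 0.038]
tool_rot: [0.0, 0.0, 1.0, -0.0]
contact_force: [-0.8, -2.2, 2.0]
gripper_width: -0.006
grasp_force: 1.4
```

{"fn": "jog_arm", "kwargs": {"motion": [[0, 0, 0, 0, 0, 0.8, 0], [0, 0, 0, 0, 0, 1.6, 0], [0, 0, 0, 0, 0, 2, 0], [0, 0, 0, 0, 0, 2, 0]]}}

```text
t: 10.75
eef_pos: [0.6222, 0.0136, 0.0359]
tool_rot: [0.0, -0.0, 1.0, -0.0]
contact_force: [0.4, -2.2, 4.0]
gripper_width: -0.002
grasp_force: 1.5
```

FL gives: it sank 3 mm at 2–4 N, and the other three held. I'll press it slightly more to make the rock certain, then go over to the wedge.

{"fn": "jog_arm", "kwargs": {"motion": [[0, 0, 0, 0, 0, 0.6, 0], [0, 0, 0, 0, 0, 0.6, 0], [0, 0, 0, 0, 0, -20, 0], [0, 0, 0, 10, -25, -75, 0], [0, 0, 0, 25, -80, -110, 0], [0, 0, 0, 40, -138, -140, 0], [0, 0, 0, 55, -195, -160, 0], [0, 0, 0, 68, -250, -174, 0], [0, 0, 0, 82, -305, -174, 0], [0, 0, 0, 92, -354, -174, 0]]}}

```text
t: 12.0
eef_pos: [0.5289, -0.3423, 0.2112]
tool_rot: [0.0, 0.0, 1.0, 0.0]
contact_force: [0.9, -0.3, -0.2]
gripper_width: 0.002
grasp_force: 0.0
```

{"fn": "jog_arm", "kwargs": {"motion": [[0, 0, 0, 0, 0, 0, 0], [0, 0, 0, 0, 0, 0, 0]]}}

```text
t: 12.25
eef_pos: [0.5301, -0.3393, 0.2101]
tool_rot: [0.0, -0.0, 1.0, 0.001]
contact_force: [0.4, 0.3, 0.8]
gripper_width: 0.001
grasp_force: 0.0
```

```bash
python3 - <<'E'
from h import *
o=bot.get_obs();print(o["t"],o["eef_pos"],o["q"].round(2))
p=wrist("w1.png")
for n,z in [("wedge",0),("wedge_tip",.01)]:
    for k in bot.tip_of(n,p)[:2]: print(n,"tip",round(k["score"],2),np.round(k["xy"],1),np.round(ray(p,k["xy"],z),4))
    for k in bot.spot_in(n,p)[:2]: print(n,"spot",round(k["score"],2),np.round(k["xy"],1))
E
```

```text
12.25 [ 0.53009162 -0.33929676  0.21007141] [ 0.22  0.44  0.34  1.71 -0.17  1.02  2.19]
wedge tip 0.74 [303.5 132. ] [ 0.4621 -0.3556  0.    ]
wedge spot 0.8 [315.3 156.9]
wedge spot 0.72 [615.3 264.1]
wedge_tip tip 0.85 [336.3 199.3] [ 0.5207 -0.3261  0.01  ]
wedge_tip spot 0.58 [315.7 158. ]
```

View pics/w1.png

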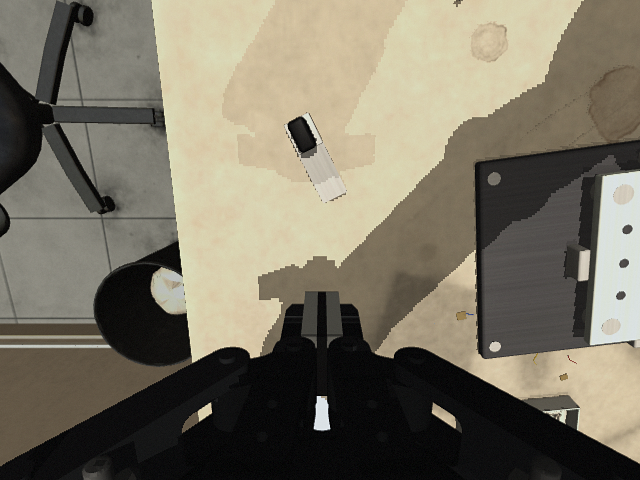

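The wrist view shows the wedge with its black grip at (301,135), the blade tip edge around (327,202)–(346,190), and the foot's rear edge around (285,124)–(308,112). I'll now compute its pose.

```bash
python3 - <<'E'
from h import *
p=wrist();im=np.array(p["pixels"])
T=ray(p,(336.5,197),.011)[:2]
Rr=ray(p,(296.5,118),.014)[:2]
sub=im[100:170,270:340].max(2);m=(sub<50).astype(np.uint8)
n,l,st,ce=cv2.connectedComponentsWithStats(m);i=1+np.argmax(st[1:,4]);g=ce[i]+[270,100]
print(st[i],g,"grip",ray(p,g,.04)[:2],ray(p,g,.03)[:2])
d=T-Rr;L=np.linalg.norm(d);print("len(76)",L,"yaw",np.degrees(np.arctan2(d[1],d[0])),"tip",T,"origin from tip",T-d/L*.062,"rear",Rr+d/L*.014)
c=np.argwhere(l==i)[:,::-1]+[270,100]
r=cv2.minAreaRect(np.array([ray(p,q,.046)[:2]*1000 for q in c],np.float32));print(r)
print(bot.get_obs()["eef_pos"])
E
```

```text
[ 18  16  28  36 611] [301.48772504 134.01309329] grip [ 0.46346306 -0.35522965] [ 0.46368395 -0.3557289 ]
len(76) 0.07622237452621404 yaw 27.184987949149104 tip [ 0.51882868 -0.32574989] origin from tip [ 0.46367744 -0.35407552] rear [ 0.46347963 -0.35417711]
((463.22149658203125, -354.8262023925781), (25.395145416259766, 14.867365837097168), 26.00901985168457)
[ 0.53043322 -0.33925868  0.20982997]
```

{"fn": "jog_arm", "kwargs": {"motion": [[0, 0, -0.16, 25, -5, 40, 45], [0, 0, -0.32, 50, -10, 80, 45], [0, 0, -0.468, 67, -15, 110, 45], [0, 0, -0.468, 67, -15, 120, 45], [0, 0, -0.468, 67, -15, 120, 45], [0, 0, -0.468, 67, -15, 120, 45]]}}

```text
t: 13.3
eef_pos: [0.465, -0.3555, 0.0911]
tool_rot: [0.001, -0.232, 0.973, -0.001]
contact_force: [0.2, 0.3, 0.0]
gripper_width: 0.529
grasp_force: 0.0
```

{"fn": "jog_arm", "kwargs": {"motion": [[0, 0, 0, 0, 0, 30, 40], [0, 0, 0, 0, 0, 60, 40], [0, 0, 0, 0, 0, 70, 40], [0, 0, 0, 0, 0, 70, 40], [0, 0, 0, 0, 0, 70, 0], [0, 0, 0, 0, 0, 70, 0], [0, 0, 0, 0, 0, 70, 0], [0, 0, 0, 0, 0, 70, 0]], "grip_force": 40}}

```text
t: 14.3
eef_pos: [0.4638, -0.3561, 0.0211]
tool_rot: [0.001, -0.232, 0.973, -0.001]
contact_force: [-0.6, -0.3, 6.6]
gripper_width: 0.157
grasp_force: 40.3
```

{"fn": "jog_arm", "kwargs": {"motion": [[0, 0, 0, 0, 0, -40, 0], [0, 0, 0, 0, 0, -90, 0], [0, 0, 0.1, -40, 40, -100, 0], [0, 0, 0.25, -80, 81, -100, 0], [0, 0, 0.4, -122, 124, -100, 0], [0, 0, 0.55, -164, 167, -100, 0], [0, 0, 0.7, -206, 210, -100, 0], [0, 0, 0.85, -250, 255, -100, 0], [0, 0, 1.0, -294, 300, -100, 0], [0, 0, 1.15, -336, 342, -100, 0]]}}

```text
t: 15.55
eef_pos: [0.6087, 0.1036, 0.1201]
tool_rot: [0.0, 0.337, 0.942, 0.0]
contact_force: [1.6, 0.0, -1.5]
gripper_width: 0.156
grasp_force: 39.3
```

{"fn": "jog_arm", "kwargs": {"motion": [[0, 0, 0.15, 0, 0, 0, 0], [0, 0, 0.3, 0, 0, 0, 0], [0, 0, 0.45, 0, 0, 0, 0], [0, 0, 0.6, 0, 0, 0, 0], [0, 0, 0.756, 0, 0, 0, 0], [0, 0, 0.756, 0, 0, 0, 0], [0, 0, 0.756, 0, 0, 0, 0], [0, 0, 0.756, 0, 0, 0, 0]]}}

```text
t: 16.55
eef_pos: [0.6084, 0.1013, 0.1199]
tool_rot: [-0.0, 0.658, 0.753, 0.0]
contact_force: [0.8, 0.3, -1.2]
gripper_width: 0.153
grasp_force: 39.4
```

```bash
python3 - <<'E'
from h import *
o=bot.get_obs();print(o["t"],o["eef_pos"],o["q"].round(2),o["gripper_width"])
M=R.from_quat(o["tool_rot"],scalar_first=True).as_matrix();print(M.round(3), np.degrees(np.arctan2(M[1,0],M[0,0])))
p=wrist("w2.png")
a=cv2.imread("pics/w2.png")
s=bot.read_camera("scene");save(s,"s2.png");b=cv2.imread("pics/s2.png")
cv2.imwrite("pics/c2.png",np.hstack([cv2.resize(a,(400,300)),cv2.resize(b[130:280,250:450],(400,300),interpolation=2)]))
for k in bot.tip_of("wedge_tip",s)[:2]: print(k)
E
```

```text
16.55 [0.60841311 0.10133216 0.11987544] [-0.72  0.58  0.63  1.83 -0.44  0.87  0.25] 0.15327121286420883
[[-0.134  0.991  0.   ]
 [ 0.991  0.134  0.   ]
 [ 0.     0.    -1.   ]] 97.70596005050133
{'xy': [330.1, 203.6], 'score': 0.76}
```

View pics/c2.png

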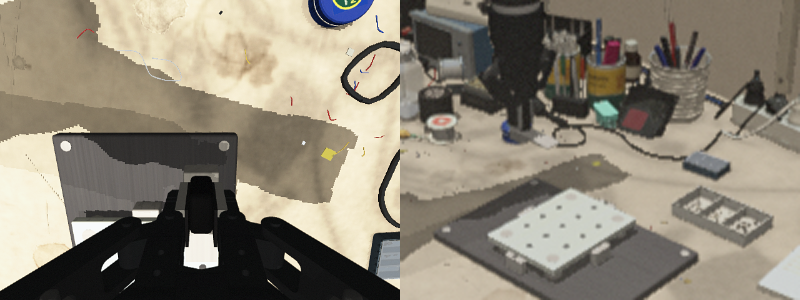

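{"fn": "jog_arm", "kwargs": {"motion": [[0, 0, 0, -4, 1, 30, 0], [0, 0, 0, -4, 1, 55, 0], [0, 0, 0, -4, 1, 70, 0], [0, 0, 0, -4, 1, 78, 0], [0, 0, 0, -4, 1, 82, 0], [0, 0, 0, -4, 1, 82, 0], [0, 0, 0, -4, 1, 82, 0]]}}

```text
t: 17.58
eef_pos: [0.6104, 0.0976, 0.0384]
tool_rot: [0.0, 0.659, 0.753, 0.0]
contact_force: [-0.3, 0.4, -1.9]
gripper_width: 0.152
grasp_force: 39.4
```

{"fn": "jog_arm", "kwargs": {"motion": [[0, 0, 0, 0, 0, 0.6, 0], [0, 0, 0, 0, 0, 1.2, 0], [0, 0, 0, 0, 0, 1.6, 0], [0, 0, 0, 0, 0, 1.6, 0]]}}

```text
t: 18.08
eef_pos: [0.61, 0.0975, 0.0362]
tool_rot: [-0.0, 0.659, 0.753, 0.0]
contact_force: [0.6, 0.0, -0.8]
gripper_width: 0.154
grasp_force: 39.5
```

{"fn": "jog_arm", "kwargs": {"motion": [[0, 0, 0, -3, 0, -0.2, 0], [0, 0, 0, -6, 0, -0.2, 0], [0, 0, 0, -9, 0, -0.2, 0], [0, 0, 0, -12, 0, -0.2, 0], [0, 0, 0, -15, 0, -0.2, 0], [0, 0, 0, -18, 0, -0.2, 0], [0, 0, 0, -18, 0, -0.2, 0], [0, 0, 0, -18, 0, -0.2, 0]]}}

```text
t: 19.08
eef_pos: [0.6123, 0.0798, 0.0364]
tool_rot: [-0.0, 0.659, 0.753, 0.0]
contact_force: [-0.6, -0.9, -0.7]
gripper_width: 0.156
grasp_force: 39.5
```

{"fn": "jog_arm", "kwargs": {"motion": [[0, 0, 0, 0, 0, 0.3, 0], [0, 0, 0, 0, 0, 0.6, 0], [0, 0, 0, -2, 0, 0.6, 0], [0, 0, 0, -4, 0, 0.6, 0], [0, 0, 0, -6, 0, 0.6, 0], [0, 0, 0, -6, 0, 0.6, 0], [0, 0, 0, -6, 0, 0.6, 0]]}}

```text
t: 19.95
eef_pos: [0.6137, 0.0736, 0.0362]
tool_rot: [0.0, 0.659, 0.752, 0.0]
contact_force: [0.0, 2.5, 4.5]
gripper_width: 0.153
grasp_force: 40.2
```

{"fn": "jog_arm", "kwargs": {"motion": [[0, 0, 0, -1, 0, 0, 0], [0, 0, 0, -2, 0, 0, 0], [0, 0, 0, -2, 0, 0, 0]]}}

```text
t: 20.32
eef_pos: [0.6139, 0.072, 0.0362]
tool_rot: [0.0, 0.659, 0.753, 0.0]
contact_force: [-0.2, 2.9, 5.6]
gripper_width: 0.156
grasp_force: 40.3
```

{"fn": "jog_arm", "kwargs": {"motion": [[0, 0, 0, -1, 0, 0, 0], [0, 0, 0, -1.5, 0, 0, 0], [0, 0, 0, -1.5, 0, 0, 0]]}}

```text
t: 20.7
eef_pos: [0.614, 0.0706, 0.0361]
tool_rot: [0.0, 0.658, 0.753, 0.0]
contact_force: [-0.8, 3.1, 7.5]
gripper_width: 0.158
grasp_force: 40.4
```

{"fn": "jog_arm", "kwargs": {"motion": [[0, 0, 0, -1, 0, 0, 0], [0, 0, 0, -1, 0, 0, 0]]}}

```text
t: 20.95
eef_pos: [0.6142, 0.0696, 0.0361]
tool_rot: [0.0, 0.659, 0.753, 0.0]
contact_force: [-0.3, 2.7, 6.6]
gripper_width: 0.154
grasp_force: 40.3
```

{"fn": "jog_arm", "kwargs": {"motion": [[0, 0, 0, -1, 0, 0, 0], [0, 0, 0, -1, 0, 0, 0]]}}

```text
t: 21.2
eef_pos: [0.6143, 0.0686, 0.0361]
tool_rot: [0.0, 0.659, 0.753, 0.0]
contact_force: [0.3, 3.6, 5.6]
gripper_width: 0.155
grasp_force: 40.3
```

{"fn": "jog_arm", "kwargs": {"motion": [[0, 0, 0, -1, 0, 0, 0], [0, 0, 0, -1, 0, 0, 0]]}}

```text
t: 21.45
eef_pos: [0.6144, 0.0676, 0.0362]
tool_rot: [0.0, 0.659, 0.753, 0.0]
contact_force: [-0.8, 2.7, 6.2]
gripper_width: 0.157
grasp_force: 40.4
```

{"fn": "jog_arm", "kwargs": {"motion": [[0, 0, 0, -1, 0, 0, 0], [0, 0, 0, -1, 0, 0, 0]]}}

```text
t: 21.7
eef_pos: [0.6146, 0.0667, 0.0361]
tool_rot: [0.0, 0.658, 0.753, 0.0]
contact_force: [-0.5, 2.9, 5.2]
gripper_width: 0.154
grasp_force: 40.4
```

{"fn": "jog_arm", "kwargs": {"motion": [[0, 0, 0, -1, 0, 0, 0], [0, 0, 0, -1, 0, 0, 0]]}}

```text
t: 21.95
eef_pos: [0.6147, 0.0656, 0.0361]
tool_rot: [0.0, 0.659, 0.753, 0.0]
contact_force: [0.9, 2.4, 5.8]
gripper_width: 0.155
grasp_force: 40.4
```

{"fn": "jog_arm", "kwargs": {"motion": [[0, 0, 0, -0.7, 0, 0, 0], [0, 0, 0, -0.7, 0, 0, 0]]}}

```text
t: 22.2
eef_pos: [0.6148, 0.0651, 0.0361]
tool_rot: [0.0, 0.658, 0.753, 0.001]
contact_force: [0.1, 3.7, 5.6]
gripper_width: 0.155
grasp_force: 40.4
```

{"fn": "jog_arm", "kwargs": {"motion": [[0, 0, 0, -0.7, 0, 0, 0], [0, 0, 0, -0.7, 0, 0, 0]]}}

```text
t: 22.45
eef_pos: [0.6148, 0.0648, 0.0361]
tool_rot: [-0.0, 0.658, 0.753, 0.001]
contact_force: [0.2, 3.5, 6.6]
gripper_width: 0.153
grasp_force: 40.4
```

{"fn": "jog_arm", "kwargs": {"motion": [[0, 0, 0, -0.7, 0, 0, 0], [0, 0, 0, -0.7, 0, 0, 0]]}}

```text
t: 22.7
eef_pos: [0.6149, 0.0645, 0.0362]
tool_rot: [-0.0, 0.658, 0.753, 0.001]
contact_force: [-0.1, 3.9, 6.8]
gripper_width: 0.154
grasp_force: 40.5
```

{"fn": "jog_arm", "kwargs": {"motion": [[0, 0, 0, -0.7, 0, 0, 0], [0, 0, 0, -0.7, 0, 0, 0]]}}

```text
t: 22.95
eef_pos: [0.6149, 0.0642, 0.0361]
tool_rot: [-0.001, 0.658, 0.753, 0.001]
contact_force: [-1.3, 6.1, 6.7]
gripper_width: 0.155
grasp_force: 40.5
```

{"fn": "jog_arm", "kwargs": {"motion": [[0, 0, 0, -0.7, 0, 0, 0], [0, 0, 0, -0.7, 0, 0, 0]]}}

```text
t: 23.2
eef_pos: [0.615, 0.064, 0.0361]
tool_rot: [-0.001, 0.658, 0.753, 0.001]
contact_force: [-1.4, 7.6, 7.0]
gripper_width: 0.156
grasp_force: 40.6
```

{"fn": "jog_arm", "kwargs": {"motion": [[0, 0, 0, -0.7, 0, 0, 0], [0, 0, 0, -0.7, 0, 0, 0]]}}

```text
t: 23.45
eef_pos: [0.615, 0.0638, 0.0361]
tool_rot: [-0.001, 0.658, 0.753, 0.001]
contact_force: [-0.5, 6.5, 8.4]
gripper_width: 0.159
grasp_force: 40.6
```

{"fn": "jog_arm", "kwargs": {"motion": [[0, 0, 0, 0.5, 0, -0.4, 0], [0, 0, 0, 0.5, 0, -0.4, 40], [0, 0, 0, 0.5, 0, -0.4, 40], [0, 0, 0, 0.5, 0, -0.4, 40], [0, 0, 0, 0.5, 0, -0.4, 40], [0, 0, 0, 0.5, 0, -0.4, 40]]}}

```text
t: 24.2
eef_pos: [0.6147, 0.0615, 0.0362]
tool_rot: [0.0, 0.659, 0.752, -0.0]
contact_force: [0.1, 0.5, -0.4]
gripper_width: 0.47
grasp_force: 0.0
```

{"fn": "jog_arm", "kwargs": {"motion": [[0, 0, 0, 0, 0, -15, 40], [0, 0, 0, 0, 0, -50, 40], [0, 0, 0, 0, 0, -100, 40], [0, 0, 0, 0, 0, -130, 0], [0, 0, 0, 0, 0, -130, 0], [0, 0, 0, 0, 0, -130, 0], [0, 0, 0, 0, 0, -130, 0]]}}

```text
t: 25.08
eef_pos: [0.6139, 0.0617, 0.1652]
tool_rot: [-0.001, 0.659, 0.753, -0.001]
contact_force: [-1.0, -1.1, -0.4]
gripper_width: -0.002
grasp_force: 0.0
```

```bash
python3 - <<'E'
from h import *
o=bot.get_obs();print(o["t"],o["eef_pos"],o["gripper_width"],o["contact_force"])
p=wrist("w3.png");s=bot.read_camera("scene");save(s,"s3.png")
a=cv2.imread("pics/w3.png");b=cv2.imread("pics/s3.png")
cv2.imwrite("pics/c3.png",np.hstack([cv2.resize(a,(400,300)),cv2.resize(b[170:320,250:450],(400,300),interpolation=2)]))
for n,z in [("wedge",.015),("corner_far_left",.039),("corner_far_right",.039)]:
  for q in (p,s):
    for k in bot.tip_of(n,q)[:1]: print(n,round(k["score"],2),np.round(k["xy"],1),ray(q,k["xy"],z).round(4))
E
```

```text
25.075 [0.61393541 0.06171711 0.16516608] -0.0015870353568642847 [-0.97874805 -1.12101619 -0.36088135]
wedge 0.81 [323.  220.2] [0.6144 0.0632 0.015 ]
wedge 0.73 [319.  230.1] [0.6028 0.0634 0.015 ]
corner_far_left 0.71 [325.4 293.1] [0.6231 0.0123 0.039 ]
corner_far_left 0.7 [334.5 223.8] [0.6331 0.0302 0.039 ]
corner_far_right 0.81 [327.6 385.4] [ 0.6363 -0.0704  0.039 ]
corner_far_right 0.8 [357.7 238.6] [ 0.631 -0.07   0.039]
```

View pics/c3.png

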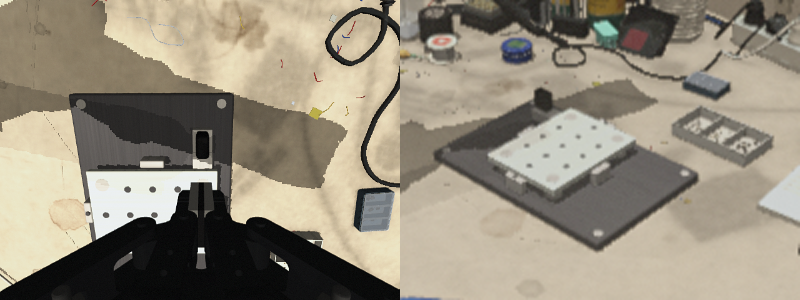

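The wedge stands free on the bed with its tip about 30 mm inside the edge, and the plate looks level. The grip sits at about (202,145) in the left half of the picture. Now for the proof press.

{"fn": "jog_arm", "kwargs": {"motion": [[0, 0, 0, -25, -1, 0, 0], [0, 0, 0, -50, -1, 0, 0], [0, 0, 0, -50, -1, 40, 0], [0, 0, 0, -50, -1, 80, 0], [0, 0, 0, -50, -1, 110, 0], [0, 0, 0, -50, -1, 122, 0], [0, 0, 0, -50, -1, 124, 0], [0, 0, 0, -50, -1, 125, 0], [0, 0, 0, -50, -1, 125, 0]]}}

```text
t: 26.6
eef_pos: [0.6212, 0.012, 0.0423]
tool_rot: [0.001, 0.659, 0.753, 0.001]
contact_force: [-0.1, 0.8, 0.4]
gripper_width: -0.001
grasp_force: 0.0
```

{"fn": "jog_arm", "kwargs": {"motion": [[0, 0, 0, 0, 0, 0.5, 0], [0, 0, 0, 0, 0, 1, 0], [0, 0, 0, 0, 0, 1.5, 0], [0, 0, 0, 0, 0, 1.5, 0]]}}

```text
t: 27.1
eef_pos: [0.6204, 0.012, 0.0396]
tool_rot: [-0.0, 0.659, 0.753, -0.0]
contact_force: [-0.7, -0.1, -0.0]
gripper_width: 0.003
grasp_force: 0.0
```

{"fn": "jog_arm", "kwargs": {"motion": [[0, 0, 0, 0, 0, 0.4, 0], [0, 0, 0, 0, 0, 0.8, 0], [0, 0, 0, 0, 0, 1.1, 0], [0, 0, 0, 0, 0, 1.1, 0]]}}

```text
t: 27.6
eef_pos: [0.6204, 0.0119, 0.0392]
tool_rot: [-0.0, 0.659, 0.752, 0.0]
contact_force: [-1.0, 0.6, 6.7]
gripper_width: -0.001
grasp_force: 3.1
```

{"fn": "jog_arm", "kwargs": {"motion": [[0, 0, 0, 0, 0, 0.4, 0], [0, 0, 0, 0, 0, 0.4, 0], [0, 0, 0, 0, 0, 0.4, 0]]}}

```text
t: 27.98
eef_pos: [0.6204, 0.0119, 0.0391]
tool_rot: [-0.0, 0.659, 0.752, 0.0]
contact_force: [-2.3, 0.3, 8.8]
gripper_width: 0.001
grasp_force: 4.7
```

{"fn": "jog_arm", "kwargs": {"motion": [[0, 0, 0, 0, 0, -5, 0], [0, 0, 0, 0, 0, -40, 0], [0, 0, 0, 0, 0, -90, 0], [0, 0, 0, 40, 0, -126, 0], [0, 0, 0, 50, 0, -126, 0], [0, 0, 0, 50, 0, -126, 0], [0, 0, 0, 50, 0, -126, 0]]}}

```text
t: 28.85
eef_pos: [0.6129, 0.0601, 0.163]
tool_rot: [-0.0, 0.659, 0.752, -0.001]
contact_force: [0.1, -0.6, -0.1]
gripper_width: 0.0
grasp_force: 0.0
```

```bash
python3 - <<'E'
from h import *
p=wrist("w4.png")
for n,z in [("wedge",.015),("corner_far_left",.039)]:
    for k in bot.tip_of(n,p)[:1]: print(n,round(k["score"],2),np.round(k["xy"],1),ray(p,k["xy"],z).round(4))
a=cv2.imread("pics/w3.png");b=cv2.imread("pics/w4.png");cv2.imwrite("pics/c4.png",np.hstack([a[170:320,250:450],b[170:320,250:450]]))
print(bot.get_obs()["eef_pos"])
E
```

```text
wedge 0.72 [323.4 216.7] [0.6133 0.0648 0.015 ]
corner_far_left 0.84 [326.9 295.7] [0.6233 0.0095 0.039 ]
[0.61332319 0.06007745 0.16336129]
```

View pics/c4.png

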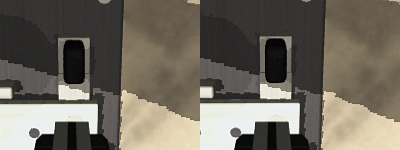

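The wedge and plate look the same before and after the proof press (grip at about (74,62) in both crops). The corner held 8.8 N without sinking, so I'm handing in.

```bash
python3 -c "
from station import bot
print(bot.hand_in())"
```

```text
the job is handed in; nothing more can be done
None
```

I found the far-left corner was the low one, slid the wedge snug under it from the left long edge and let go; pressed again at about 9 N, the corner held at its level height, and I handed the job in at about 29 s (no verdict was shown).

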